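Turn a printed part round for the camera, then log its code tag

ROBOT

A 7-joint arm with a two-finger parallel gripper is mounted at the origin on the work surface. World frame = base frame: x ahead of the robot, y to its left, z up, the work surface at z = 0. Lengths are in mm, angles in rad, forces in N, time in s.
With the tool pointing down it reaches from about 400 to 875 mm from the base axis. Payload 6.5 kg.
Tool frame: the origin (TCP) lies midway between the tips of the shut fingers; the grasp point (between the pads) lies bot.grasp_offset behind it (bot.grasp_offset is the distance from the TCP to the grasp point, in mm); y points along the fingers, z is the direction in which the jaws open and shut, and the axes are right-handed (so a half turn about y gives the same grasp; the last joint's range is limited). The gripper opens to 85 mm and grips with 20 to 120 N. Pads are 22 mm wide; open, the fingers measure 114 mm over their backs; the gripper's body (76 mm by 85 mm) begins 54 mm behind the grasp point. The pads swing forward as they close: fully open they stand 13 mm farther back than shut.
Start: joints at [-0.066, 0.536, -0.004, 1.538, 0.003, 1.067, -0.071], TCP at [649.992, 0, 231.29] pointing down, gripper open.
Joint ranges: [-2.7, 2.7], [-0.37, 2.16], [-1.27, 1.26], [0.24, 2.4], [-1.31, 4.45], [0.19, 1.91], [-2.76, 2.76]. Speed limits (rad/s): [2.39, 2.39, 3.14, 3.14, 3.14, 3.14, 3.14].

INTERFACE

Orientations are given as a unit quaternion [w, x, y, z].
In Python, from station import monitor, get_image, bot gives the robot as it stands.
- The arm moves only by the shell command python3 -m creep 'ROWS' [FORCE]. ROWS is JSON, one flat list of numbers, 7 for each row, row after row: the turn, a rotation vector about the world's x, y, z in degrees, then the shift along the world's x, y, z in mm, then the opening in per cent of the stroke, from 0 (shut) to 100 (fully open). A call has 1 to 20 rows; each row shifts and turns the pose as measured when the row begins; what a row does not reach is not made up. A row lasts 1/10 s, in which the tool goes at most 50 mm and 8.59 degrees, less where a joint would pass 70% of its speed; a pose out of reach is approached as far as the arm can. A call is refused whole if a number of a shift passes 50 or a number of a turn 8.59, either way. A call with a gripper value outside its range is refused whole. The fingers move at their own pace and stop on an object; FORCE is the grip in N (left out, the last holds). Time passes only in rows, so rows that do not move let the fingers close. It gives the time, the measured TCP pose, the force and the opening at its end, in the units of the state.
- monitor.get_state(): the state, without advancing time (a new reading comes with each control period).
- get_image(name): name is "scene" or "side" or "wrist"; returns a dict with "pixels" (400x640x3 uint8, blue, green, red), "fx", "fy", "cx", "cy" (pixels), "k1" (the pictures are not rectified: a ray, as slopes to the right and down, at radius r is drawn at 1 + k1 r^2 times it, then the intrinsics apply), "extrinsics" (4x4, takes a point from camera to world coordinates); the wrist camera has in their place "hand_eye" (4x4, takes a point from camera to tool coordinates, whose origin is the TCP and whose axes are the tool frame's). Camera axes: x right, y up, looking along -z (the intrinsics and any distortion apply to the point x, -y, -z); pixel columns grow to the right and rows downward; lengths in mm; the calibration is good to about 2 mm. A picture is of the moment at which its call begins: read the wrist's pose just before it. There is no depth.
- bot.sign_off(): hands the job in, once; it reports no verdict.
The state is a dict: "clock": time; "q": joint angles; "joint_vel": joint speeds; "effort": joint torques, N m; "position": TCP position; "eef_rot": TCP orientation; "ft_force": force on the tool from outside, world axes, zero at the start; "moment": the same for the moment, N m; "width": finger opening in mm.
Only numpy, scipy, OpenCV 4.12 (cv2) and the standard library are available. Lean on these libraries where they do the work, as an engineer would, in place of code of your own. Each camera call takes 0.05 s, during which the arm holds its last target. There are 200 camera calls.

TASK

Record the finished orange print: turn the turntable by its yellow crank knob counter-clockwise (seen from above) up to the red mark on the base and then on through one complete turn, so that the knob stops in line with the mark again. Then pick up the blue and white code reader, point its window at the middle of the code tag on top of the print from about 10 cm away, hold it steady there for about a second, and lay it back upright on its black charging plate. The print must stay standing in the middle of the platter, and everything else on the table must be left where it is.

Things in the scene. Friction and masses are not known exactly. Their poses are not given: they have to be found in the camera images.
- turntable: Hand-turned turntable, fixed: grey base under a black platter, 240 mm across, top 50 mm above the table. Origin: on the turning axis, at table height. x axis: towards the red mark, a 34 x 18 x 12 mm block at the foot of the base, 117 to 151 mm from the axis, just outside the platter. It may stand on either side of the table, with the mark in any direction.
- platter (a joint): Angle of the platter in rad, growing counter-clockwise seen from above, counted on through full turns: 0 when the crank knob is in line with the red mark for the first time, 6.283 when it is there again after one full turn. Starts at -1.1 to -0.3. Light to turn; stays where it is left.
- crank_knob (a point): Yellow upright crank knob on the platter, 25 mm thick, 50 mm tall (54 to 104 mm above the table); it spins freely on its pin, so it can be carried round without turning the gripper. This point: on its axis, 79 mm above the table, 103 mm from the turntable's axis. A yellow line on the platter leads to it.
- print: Orange printed impeller, loose, standing on the middle of the platter: 72 mm across at the foot, waist of fins 66 mm, top disc 56 mm across, 71 mm tall, about 0.15 kg. Origin: centre of its underside, z up.
- print_tag (a point): Middle of the 38 mm square black and white code tag that lies flat on top of the print, 71 mm above its underside, facing up (about 121 mm above the table).
- reader: Code reader, 182 mm long, 0.2 kg, lying on the charging plate. Origin: on its underside, near the centre of mass. x axis: along the handle towards the head; z up. Blue handle: x -90 to +30 mm, 32 mm wide, 30 mm high; good grasp at x = -20 mm. White head: x 30 to 92 mm, 48 mm wide, 44 mm high, lower front corner cut off at 45 degrees for the window.
- reader_window: Dark reading window in the slanted corner of the reader's head. Origin: centre of the window, at (79, 0, 13) mm in the reader's frame. Its x axis is the sight line, pointing out of the window: forwards and 45 degrees down when the reader is level. The tag is read when it lies on this line, 60 to 150 mm from the window.
- charge_plate: Black flat charging plate with two blue lines, fixed to the table, 200 x 100 x 6 mm. Origin: centre of its underside; long side along x. At the start the reader lies on it, head towards +x. It stands on the side of the table that the turntable leaves free.
- caliper: Bystander: digital caliper, 200 mm long, lying near the middle, 14 mm high. Origin: middle of the beam's underside, x along the beam.
- gear: Bystander: red printed gear, 78 mm across, 18 mm high. Origin: centre of its underside.
- resin: Bystander: amber resin bottle, 68 mm across, 140 mm tall. Origin: centre of its underside.
- spool: Bystander: green filament spool lying flat, 170 mm across, 58 mm high. Origin: centre of its underside.
- scraper: Bystander: print scraper (spatula), lying flat at the far left.
- mug: Bystander: white mug, 76 mm across, 90 mm tall. Origin: centre of its underside.
- cutter_box: Bystander: cardboard box, 110 x 70 x 35 mm. Origin: centre of its underside.
Things that resemble listed ones, but are neither listed nor needed, are in the scene too. Of the things shaped like the print, the orange one is meant. What is shaped like the reader but pink is not meant.

How it is judged:
By the outcome, as a careful person would: the job done as asked, in the order asked, and still so for the second after the job is handed in, with the robot touching nothing.
It also fails if it takes over 70 s, if anything falls off the work surface, if the arm or the gripper's body presses on something with over 40 N, if the wrist force passes 120 N, or if a joint passes its speed limit or range.

## Working session

There is one attempt and no reset: what is moved stays moved. The work goes in short steps, Python scripts to look and compute and a shell command to move; the robot and the scene stay as the last step left them, time stands still between calls to the robot, and variables do not carry over. Pictures are saved under pics/ and viewed, about 8 in all and at most 12, crops included, and the job is handed in when it is done.

```bash
ls; mkdir -p pics
python3 - <<'E'
from station import monitor,get_image,bot
import cv2,numpy as np
s=monitor.get_state();print(s, bot.grasp_offset)
for n in("scene","side"):
    d=get_image(n);cv2.imwrite(f"pics/{n}0.png",d["pixels"])
    print(n,{k:(np.round(v,3).tolist() if k!="pixels" else 0) for k,v in d.items()})
E
```

```text
pics
{'clock': 0.0, 'q': array([-0.06621409,  0.53722705, -0.00443513,  1.53885405,  0.00259857,
        1.06726005, -0.07117533]), 'joint_vel': array([-8.80627774e-04, -6.06216048e-04,  5.99602822e-05,  1.01370955e-03,
       -1.04191682e-03,  1.39835390e-03, -1.50835726e-03]), 'effort': array([-4.51575825e-04, -5.83398092e+01,  1.04865700e+00, -2.59097242e+01,
        1.23920938e-02,  9.44124302e-03, -7.87308863e-06]), 'position': array([ 6.49383268e+02, -9.94018868e-03,  2.30381087e+02]), 'eef_rot': array([-0.49956   ,  0.5004931 , -0.50037553,  0.49957061]), 'ft_force': array([-0.3776967 ,  0.79226768, -0.51396755]), 'moment': array([-0.02222172, -0.01719076,  0.03540085]), 'width': 85.28027752773724} 18.700000000000003
scene {'pixels': 0, 'fx': 439.319, 'fy': 439.319, 'cx': 321.144, 'cy': 196.798, 'k1': 0.036, 'extrinsics': [[0.279, -0.655, 0.702, 1681.986], [0.96, 0.174, -0.219, -388.155], [0.021, 0.735, 0.677, 1256.967], [0.0, 0.0, 0.0, 1.0]]}
side {'pixels': 0, 'fx': 477.013, 'fy': 477.013, 'cx': 321.685, 'cy': 203.284, 'k1': -0.116, 'extrinsics': [[-0.925, 0.269, -0.27, 38.486], [-0.381, -0.682, 0.624, 1036.182], [-0.017, 0.68, 0.733, 1341.878], [0.0, 0.0, 0.0, 1.0]]}
```

View pics/scene0.png

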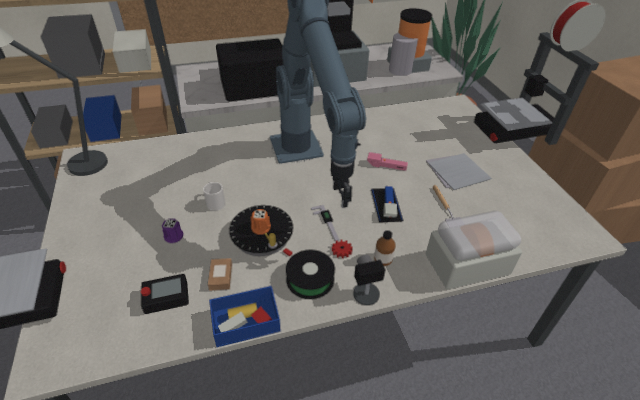

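View pics/side0.png

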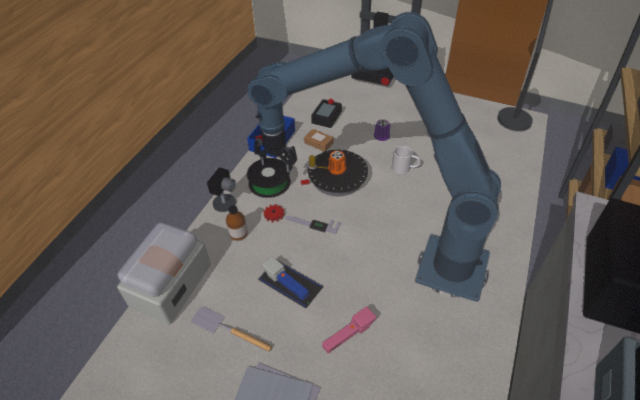

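Scene view: the orange print is at (260,222) and its lookalike is the purple one at (172,230). The blue reader is on the plate at (390,202) and its lookalike is the pink one at (387,162). The knob is at (272,240) and the red mark at (287,252); the red gear (342,249) and the red parts in the bin could be taken for the mark. By the description I choose the orange print, the blue reader and the small block at the platter's foot. Next I measure them and check a close crop.

```bash
cat > h.py <<'E'
import cv2,numpy as np
from station import monitor,get_image,bot
from scipy.spatial.transform import Rotation as R
def pose(s):
    T=np.eye(4);w,x,y,z=s["eef_rot"];T[:3,:3]=R.from_quat([x,y,z,w]).as_matrix();T[:3,3]=s["position"];return T
def cam(n):
    s=monitor.get_state();d=get_image(n)
    d["E"]=np.array(d["extrinsics"]) if n!="wrist" else pose(s)@np.array(d["hand_eye"])
    d["K"]=np.array([[d["fx"],0,d["cx"]],[0,d["fy"],d["cy"]],[0,0,1.]]);d["D"]=np.array([d["k1"],0,0,0,0.])
    return d
def at(d,uv,z):
    p=cv2.undistortPoints(np.array(uv,float).reshape(-1,1,2),d["K"],d["D"]).reshape(-1,2)
    r=np.c_[p[:,0],-p[:,1],-np.ones(len(p))]@d["E"][:3,:3].T;o=d["E"][:3,3]
    return o+r*((z-o[2])/r[:,2])[:,None]
def px(d,P):
    q=(np.atleast_2d(P)-d["E"][:3,3])@d["E"][:3,:3]
    F=np.diag([1,-1,-1.]);return cv2.projectPoints(q@F,np.zeros(3),np.zeros(3),d["K"],d["D"])[0].reshape(-1,2)
def blob(d,lo,hi,box):
    x0,y0,x1,y1=box;h=cv2.cvtColor(d["pixels"],cv2.COLOR_BGR2HSV)
    m=np.zeros(h.shape[:2],np.uint8);m[y0:y1,x0:x1]=cv2.inRange(h,np.array(lo),np.array(hi))[y0:y1,x0:x1]
    n,l,st,c=cv2.connectedComponentsWithStats(m);i=1+np.argmax(st[1:,4]);return c[i],st[i]
E
python3 - <<'E'
from h import *
B={"scene":dict(tt=(215,195,310,270),red=(278,243,296,262),rd=(365,180,410,225)),"side":dict(tt=(290,135,385,205),red=(296,175,314,190),rd=(250,250,330,312))}
ims=[]
for n in B:
    d=cam(n);b=B[n]
    c=blob(d,(20,100,60),(35,255,255),b["tt"]);print(n,"knob",c[0],at(d,c[0],79).round())
    c=blob(d,(0,130,60),(6,255,255),b["red"]);print("mark",c[0],c[1],at(d,c[0],8).round())
    c=blob(d,(3,130,60),(18,255,255),b["tt"]);print("print",c[0],at(d,c[0],90).round())
    c=blob(d,(105,120,40),(125,255,255),b["rd"]);print("handle",c[0],c[1],at(d,c[0],25).round())
    for k in("tt","rd"):
        x0,y0,x1,y1=b[k];ims.append(cv2.resize(d["pixels"][y0:y1,x0:x1],(400,300),interpolation=cv2.INTER_CUBIC))
cv2.imwrite("pics/c1.png",np.vstack([np.hstack(ims[:2]),np.hstack(ims[2:])]))
E
```

```text
scene knob [271.17204301 238.32258065] [[ 625. -241.   79.]]
mark [287.38235294 251.73529412] [284 249   8   7  34] [[ 642. -188.    8.]]
print [260.33333333 224.2969697 ] [[ 557. -267.   90.]]
handle [388.94029851 194.48507463] [385 187  10  16 134] [[463. 288.  25.]]
side knob [311.71428571 160.71428571] [[ 628. -236.   79.]]
mark [304.5 181.5] [301 180   8   4  30] [[ 639. -184.    8.]]
print [336.4334471  164.79180887] [[ 524. -238.   90.]]
handle [292.98250729 285.36734694] [278 272  30  28 343] [[472. 287.  25.]]
```

View pics/c1.png

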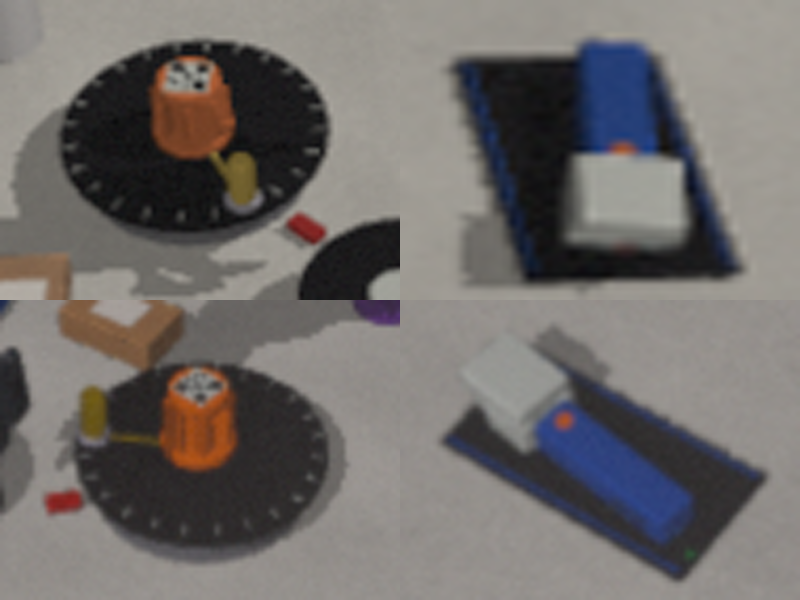

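The crop shows the orange print with its tag on the platter, the yellow knob just short of the red block, and the blue reader with its head towards +x. The choice is confirmed. Next I look from above with the wrist camera.

```bash
python3 -m creep '[0,0,0,-10,-40,12,100, 0,0,0,-10,-40,12,100, 0,0,0,-10,-40,12,100, 0,0,0,-10,-40,12,100, 0,0,0,-10,-40,12,100, 0,0,0,-10,-40,12,100, 0,0,0,0,0,0,100, 0,0,0,0,0,0,100]' | tail -8
python3 - <<'E'
from h import *
d=cam("wrist");cv2.imwrite("pics/w1.png",d["pixels"]);print(d["E"].round(3).tolist(),d["fx"],monitor.get_state()["position"],monitor.get_state()["clock"])
E
```

```text
clock: 1.0
position: [583.6, -246.1, 303.2]
eef_rot: [-0.5, 0.502, -0.501, 0.497]
ft_force: [0.3, 1.3, 0.8]
width: 85.4
[[1.0, -0.007, 0.003, 583.786], [0.006, 0.948, 0.318, -163.839], [-0.005, -0.318, 0.948, 445.647], [0.0, 0.0, 0.0, 1.0]] 287.70762439141043 [ 583.39013694 -246.93260198  303.36714187] 1.05
```

View pics/w1.png

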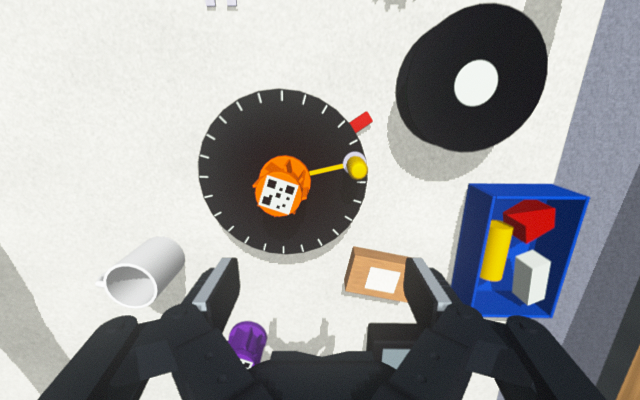

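Wrist view: platter centred near (283,170), tag (277,197), knob (356,166), mark (361,123), spool and bin clear of the rim, mug at (145,275).

Run:
```python
from h import *
from scipy.optimize import least_squares
d=cam("wrist");g=cv2.cvtColor(d["pixels"],cv2.COLOR_BGR2GRAY)
# platter rim: upper half edge points, outermost dark along rays
pts=[]
for a in np.radians(np.arange(0,360,3)):
    r=np.arange(70,105,.5);u=283+r*np.cos(a);v=170+r*np.sin(a)
    p=cv2.remap(g,u.astype(np.float32)[None],v.astype(np.float32)[None],1)[0].astype(float)
    k=np.argmax(np.diff(p));
    if v[k]<185 and p[k+1:k+8].mean()>180: pts.append((u[k],v[k]))
P=at(d,pts,50)[:,:2]
f=least_squares(lambda q:np.hypot(*(P-q[:2]).T)-q[2],[543,-255,120],loss="soft_l1")
print("platter",f.x,len(P),np.abs(f.fun).mean())
C=f.x[:2]
c=blob(d,(22,100,60),(35,255,255),(343,145,372,190));print("knob",c, at(d,c[0],90))
K=at(d,c[0],90)[0,:2]
m=blob(d,(0,150,60),(6,255,255),(345,108,375,138));M=at(d,m[0],10)[0,:2];print("mark",m,M)
h=cv2.cvtColor(d["pixels"],cv2.COLOR_BGR2HSV)
ang=lambda p:np.degrees(np.arctan2(*(p-C)[::-1]))
t=blob(d,(0,0,0),(180,60,255),(258,178,300,216))
print("tag",t,at(d,t[0],121))
print("knob ang",ang(K),np.hypot(*(K-C)),"mark",ang(M),np.hypot(*(M-C)))
print("mug",at(d,[[145,285]],90),"spool",at(d,[[477,83]],58))
```

```text
platter [ 528.16971647 -262.40556011  118.55545102] 67 1.4847853648710065
knob (array([357.08093995, 165.97389034]), array([347, 154,  21,  25, 383], dtype=int32)) [[ 626.79545363 -237.23113824   90.        ]]
mark (array([361.06374502, 119.96812749]), array([350, 110,  23,  21, 251], dtype=int32)) [ 639.22336497 -185.7843431 ]
tag (array([278.43439912, 193.83020948]), array([259, 178,  40,  35, 907], dtype=int32)) [[ 531.71957712 -264.76452642  121.        ]]
knob ang 14.319110860372376 101.78795383513501 mark 34.60364811453842 134.9211760266624
mug [[ 329.07151202 -412.99733149   90.        ]] spool [[ 774.03945123 -139.19457272   58.        ]]
```

Geometry fits: axis (528,−262), mark at 34.6°, knob at 14.3°, radii 102 and 135 against the nominal 103 and 134. Next I go above the knob and down.

```bash
python3 -m creep '[0,0,0,22,5,-40,70, 0,0,0,22,5,-40,70, 0,0,0,0,0,-40,70, 0,0,0,0,0,-40,70, 0,0,0,0,0,0,70]' | tail -5
python3 - <<'E'
from h import *
s=monitor.get_state();T=pose(s);print(T.round(3)[:3])
E
```

```text
clock: 1.6
position: [632.1, -225.5, 138.1]
eef_rot: [0.505, -0.503, 0.497, -0.494]
ft_force: [-1.8, 0.8, 0.8]
width: 59.8
[[ 1.60000e-02 -2.00000e-03  1.00000e+00  6.32053e+02]
 [-1.00000e+00  4.00000e-03  1.60000e-02 -2.25514e+02]
 [-4.00000e-03 -1.00000e+00 -2.00000e-03  1.38128e+02]]
```

```bash
python3 -m creep '[0,0,0,-5,-12,-14,70, 0,0,0,0,0,-25,70, 0,0,0,0,0,-24,70, 0,0,0,0,0,0,70]' | tail -5
```

```text
clock: 2.0
position: [630.0, -239.0, 78.4]
eef_rot: [0.506, -0.503, 0.494, -0.496]
ft_force: [-0.5, 0.3, 0.6]
width: 59.7
```

```bash
python3 -m creep '[0,0,0,-3,1,-7,70, 0,0,0,0,0,0,15, 0,0,0,0,0,0,15, 0,0,0,0,0,0,15, 0,0,0,0,0,0,15, 0,0,0,0,0,0,15]' 25 | tail -5
```

```text
clock: 2.6
position: [628.2, -240.7, 76.5]
eef_rot: [0.507, -0.502, 0.492, -0.498]
ft_force: [-0.9, -0.3, -4.3]
width: 24.0
```

```bash
python3 - <<'E'
import numpy as np
for m in range(17,390,10): print(m-5,"%.0f,%.0f"%(-18*np.sin(np.radians(m)),18*np.cos(np.radians(m))),end=" | ")
E
python3 -m creep '[0,0,0,-5,17,0,15, 0,0,0,-8,16,0,15, 0,0,0,-11,14,0,15, 0,0,0,-13,12,0,15, 0,0,0,0,0,0,15]' | tail -5
```

```text
12 -5,17 | 22 -8,16 | 32 -11,14 | 42 -13,12 | 52 -15,10 | 62 -17,7 | 72 -18,4 | 82 -18,1 | 92 -18,-2 | 102 -17,-5 | 112 -16,-8 | 122 -14,-11 | 132 -12,-13 | 142 -10,-15 | 152 -7,-17 | 162 -4,-18 | 172 -1,-18 | 182 2,-18 | 192 5,-17 | 202 8,-16 | 212 11,-14 | 222 13,-12 | 232 15,-10 | 242 17,-7 | 252 18,-4 | 262 18,-1 | 272 18,2 | 282 17,5 | 292 16,8 | 302 14,11 | 312 12,13 | 322 10,15 | 332 7,17 | 342 4,18 | 352 1,18 | 362 -2,18 | 372 -5,17 | 382 -8,16 | clock: 3.1
position: [590.6, -181.9, 76.6]
eef_rot: [0.506, -0.502, 0.492, -0.5]
ft_force: [-1.1, -1.3, -5.2]
width: 24.0
```

Tracking is good: 52.3°, R = 101.8.

```bash
cat > a.py <<'E'
from h import *
s=monitor.get_state();v=s["position"][:2]-[528.3,-262.4];T=pose(s)
print("ang %.1f R %.1f z %.1f w %.1f t %.2f"%(np.degrees(np.arctan2(v[1],v[0]))%360,np.hypot(*v),s["position"][2],s["width"],s["clock"]),s["ft_force"].round(1),T[:3,1:3].round(3).tolist())
E
python3 -m creep '[0,0,0,-15,10,0,15, 0,0,0,-17,7,0,15, 0,0,0,-18,4,0,15, 0,0,0,-18,1,0,15, 0,0,0,-18,-2,0,15, 0,0,0,-17,-5,0,15, 0,0,0,-16,-8,0,15, 0,0,0,-14,-11,0,15, 0,0,0,0,0,0,15]' >/dev/null; python3 a.py
```

```text
ang 133.8 R 102.7 z 76.6 w 23.9 t 4.00 [-0.7  0.7 -6.3] [[0.018, 1.0], [-0.007, 0.018], [-1.0, 0.018]]
```

```bash
python3 -m creep '[0,0,0,-12,-13,0,15, 0,0,0,-10,-15,0,15, 0,0,0,-7,-17,0,15, 0,0,0,-4,-18,0,15, 0,0,0,-1,-18,0,15, 0,0,0,2,-18,0,15, 0,0,0,5,-17,0,15, 0,0,0,8,-16,0,15, 0,0,0,0,0,0,15]' >/dev/null; python3 a.py
```

```text
ang 212.6 R 104.1 z 76.6 w 23.7 t 4.90 [-1.3 -1.3 -1.6] [[0.013, 1.0], [0.001, 0.024], [-1.0, 0.013]]
```

```bash
python3 -m creep '[0,0,0,11,-14,0,15, 0,0,0,13,-12,0,15, 0,0,0,15,-10,0,15, 0,0,0,17,-7,0,15, 0,0,0,18,-4,0,15, 0,0,0,18,-1,0,15, 0,0,0,18,2,0,15, 0,0,0,17,5,0,15, 0,0,0,0,0,0,15]' >/dev/null; python3 a.py
```

```text
ang 296.1 R 103.6 z 76.7 w 23.6 t 5.80 [ 2.  -1.9 -5.7] [[0.011, 1.0], [0.003, 0.026], [-1.0, 0.011]]
```

```bash
python3 -m creep '[0,0,0,15,9,0,15, 0,0,0,13,12,0,15, 0,0,0,11,14,0,15, 0,0,0,8,16,0,15, 0,0,0,5,17,0,15, 0,0,0,2,18,0,15, 0,0,0,-1,18,0,15, 0,0,0,-4,17,0,15, 0,0,0,0,0,0,15]' >/dev/null; python3 a.py
python3 - <<'E'
from h import *
d=cam("wrist");cv2.imwrite("pics/w2.png",d["pixels"])
E
```

```text
ang 23.7 R 102.1 z 76.7 w 23.7 t 6.70 [-0.9  0.7 -4.4] [[0.003, 1.0], [0.004, 0.029], [-1.0, 0.003]]
```

View pics/w2.png

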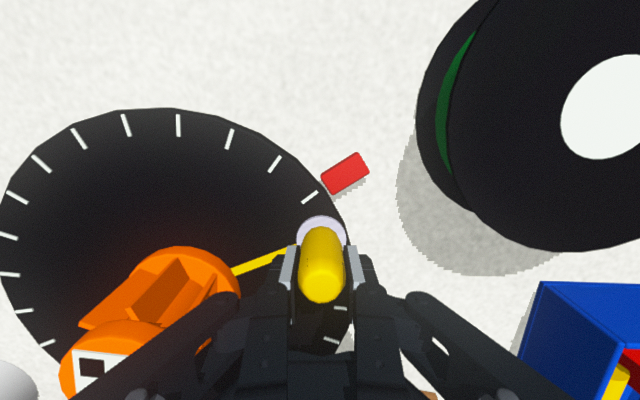

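Wrist view: knob held with its collar centred near (322,239), about 10° short of the red mark (345,173). Print is standing.

Run:
```python
from h import *
d=cam("wrist");C=np.array([528.3,-262.4])
A=lambda p:np.degrees(np.arctan2(*(np.array(p)[:2]-C)[::-1]))
for n,uv,z in(("collar",(322,239),54),("knob top",(323,287),104),("line",(259,262),51),("mark",blob(d,(0,150,60),(6,255,255),(315,145,375,200))[0],9)):
    p=at(d,[uv],z)[0];print(n,p.round(1),A(p).round(1),np.hypot(*(p[:2]-C)).round(1))
print(d["E"][:3,3])
```

```text
collar [ 622.5 -220.3   54. ] 24.1 103.2
knob top [ 622.6 -220.8  104. ] 23.8 103.1
line [ 581.5 -239.6   51. ] 23.2 57.8
mark [ 638.1 -186.9    9. ] 34.5 133.2
[ 618.94952234 -140.31465909  219.16066618]
```

```bash
python3 -m creep '[0,0,0,-4.5,8.5,0,15, 0,0,0,-5,8,0,15, 0,0,0,0,0,0,15, 0,0,0,0,0,0,15]' >/dev/null; python3 a.py
```

```text
ang 34.0 R 101.9 z 76.6 w 23.5 t 7.20 [ 1.8 -0.5 -4.8] [[0.007, 1.0], [0.003, 0.026], [-1.0, 0.007]]
```

```bash
python3 -m creep '[0,0,0,0,0,0,65, 0,0,0,0,0,0,65, 0,0,0,0,0,0,65, 0,0,0,0,0,0,65, 0,0,0,0,0,25,65, 0,0,0,0,0,40,65, 0,0,0,0,-4,45,80, 0,0,0,0,-4,45,100, 0,0,0,-10,-5,45,100, 0,0,0,-10,-5,30,100, 0,0,0,0,0,0,100, 0,0,0,0,0,0,100]' >/dev/null; python3 a.py
python3 - <<'E'
from h import *
d=cam("wrist");cv2.imwrite("pics/w3.png",d["pixels"])
E
```

```text
ang 29.8 R 74.1 z 318.3 w 85.6 t 8.40 [0.3 0.3 0.2] [[0.013, 1.0], [0.001, 0.024], [-1.0, 0.013]]
```

View pics/w3.png

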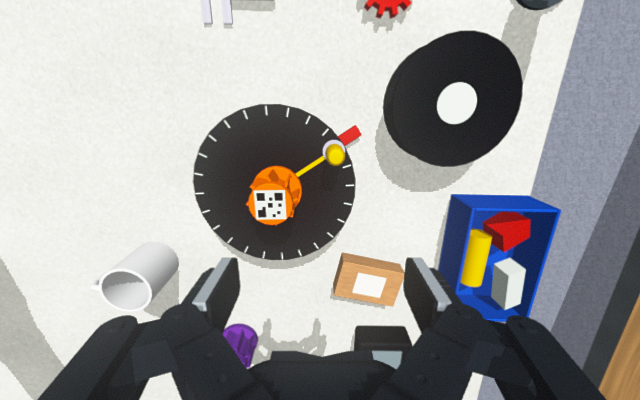

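Knob (335,153) points at the mark (350,135); the print stands with its tag at (271,205). I measure the tag and knob now, then go towards the reader.

```bash
python3 - <<'E'
from h import *
d=cam("wrist");C=np.array([528.3,-262.4])
A=lambda p:np.degrees(np.arctan2(*(np.array(p)[:2]-C)[::-1]))
c=blob(d,(22,100,60),(35,255,255),(322,142,350,172));p=at(d,c[0],90)[0];print("knob",c[0],A(p),np.hypot(*(p[:2]-C)))
c=blob(d,(0,150,60),(6,255,255),(335,120,365,148));p=at(d,c[0],9)[0];print("mark",c[0],A(p),np.hypot(*(p[:2]-C)))
h=cv2.cvtColor(d["pixels"],cv2.COLOR_BGR2HSV);m=cv2.inRange(h,np.array((0,0,150)),np.array((180,70,255)));m2=np.zeros_like(m);m2[185:225,250:292]=m[185:225,250:292]
r=cv2.minAreaRect(cv2.findNonZero(m2));print("tag",r,at(d,[r[0]],121))
E
python3 -m creep '[0,0,0,-14,45,2,100, 0,0,0,-14,45,2,100, 0,0,0,-14,45,2,100, 0,0,0,-14,45,2,100, 0,0,0,-14,45,2,100, 0,0,0,-14,45,2,100, 0,0,0,-14,45,2,100, 0,0,0,-14,45,2,100, 0,0,0,-12,45,2,100, 0,0,0,-10,30,0,100, 0,0,0,0,0,0,100, 0,0,0,0,0,0,100]' >/dev/null; python3 a.py
python3 - <<'E'
from h import *
d=cam("wrist");cv2.imwrite("pics/w4.png",d["pixels"]);print(monitor.get_state()["position"])
E
```

```text
knob [334.61424332 154.14243323] 35.037739455600246 102.46938110456934
mark [349.12719298 134.61403509] 34.66252770377637 133.950457405848
tag ((269.5, 204.0), (28.0, 31.0), 90.0) [[ 531.54760728 -262.47075347  121.        ]]
ang 100.2 R 496.8 z 316.1 w 85.7 t 9.70 [0.1 0.3 0.4] [[-0.02, 0.999], [-0.004, 0.03], [-1.0, -0.021]]
[440.01745025 226.50760646 316.09470894]
```

View pics/w4.png

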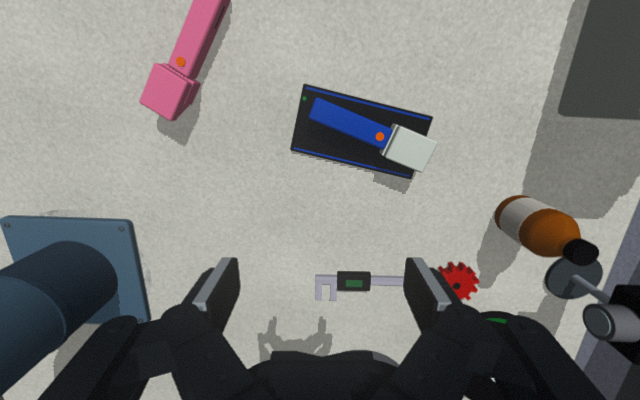

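Wrist view: reader handle runs from (312,110) to (388,140), white head at (410,147), on the plate centred near (362,132). The pink lookalike is at (185,75).

Run:
```python
from h import *
d=cam("wrist");h=cv2.cvtColor(d["pixels"],cv2.COLOR_BGR2HSV)
def cont(lo,hi,box,z,ker=3):
    x0,y0,x1,y1=box;m=np.zeros(h.shape[:2],np.uint8);m[y0:y1,x0:x1]=cv2.inRange(h,np.array(lo),np.array(hi))[y0:y1,x0:x1]
    m=cv2.morphologyEx(m,cv2.MORPH_OPEN,np.ones((ker,ker)))
    c=max(cv2.findContours(m,0,1)[0],key=cv2.contourArea).reshape(-1,2)
    r=cv2.minAreaRect(at(d,c,z)[:,:2].astype(np.float32));return r,cv2.boxPoints(r).round(1).tolist()
b=cont((100,120,40),(130,255,255),(305,90,400,155),36,5);print("handle",b)
w=cont((0,0,150),(180,45,255),(380,118,440,175),50);print("head",w)
print("orange dot",at(d,[blob(d,(3,150,100),(15,255,255),(370,128,390,145))[0]],36))
print("plate corners",at(d,[(304,84),(433,117),(412,180),(291,151)],6).round(1).tolist())
v=np.array(w[0][0])-np.array(b[0][0]);print("axis",np.degrees(np.arctan2(v[1],v[0])))
```

```text
handle (((473.6559143066406, 283.18988037109375), (32.338722229003906, 118.19721984863281), 69.77714538574219), [[412.6000061035156, 288.3999938964844], [523.5, 247.60000610351562], [534.7000122070312, 277.8999938964844], [423.79998779296875, 318.79998779296875]])
head (((561.6759643554688, 251.39425659179688), (72.1078872680664, 78.71543884277344), 9.325947761535645), [[519.7000122070312, 284.3999938964844], [532.5, 206.6999969482422], [603.5999755859375, 218.39999389648438], [590.9000244140625, 296.1000061035156]])
orange dot [[516.36928003 266.90294752  36.        ]]
plate corners [[404.8, 334.9, 6.0], [598.1, 294.8, 6.0], [580.1, 197.3, 6.0], [385.5, 237.1, 6.0]]
axis -19.861321416406497
```

```bash
python3 -m creep '[0,0,8.5,5,6.5,-20,90, 0,0,8.5,5,6.5,-20,90, 0,0,8.5,5,6.5,-20,90, 0,0,8.5,5,6.5,-20,90, 0,0,8.5,5,6.5,-20,90, 0,0,8.5,5,6.5,-20,90, 0,0,8.5,5,6.5,-20,90, 0,0,8.5,5,6.5,-20,90, 0,0,0,0,0,0,90, 0,0,0,0,0,0,90]' >/dev/null
cat > b.py <<'E'
from h import *
s=monitor.get_state();T=pose(s);z=T[:3,2];y=T[:3,1]
print("pos",s["position"].round(1),"jaw yaw %.1f"%np.degrees(np.arctan2(z[1],z[0])),"tool y",y.round(3),"jaw z",z[2].round(3),"w %.1f t %.2f"%(s["width"],s["clock"]),s["ft_force"].round(1),s["q"].round(2))
E
python3 b.py
```

```text
pos [489.5 261.8 147.7] jaw yaw 69.9 tool y [-0.006 -0.024 -1.   ] jaw z -0.024 w 77.0 t 10.80 [-0.2 -0.2  0.1] [-0.28  0.52 -0.39  1.83  0.28  0.86  0.41]
```

```bash
python3 -m creep '[1.4,-0.3,0,-6,18,-15,90, 0,0,0,0,0,0,90, 0,0,0,0,0,0,90]' >/dev/null; python3 b.py
python3 - <<'E'
from h import *
d=cam("wrist");cv2.imwrite("pics/w5.png",d["pixels"])
E
```

```text
pos [486.  277.  135.4] jaw yaw 69.2 tool y [ 0.003  0.    -1.   ] jaw z 0.001 w 77.1 t 11.10 [-0.2  0.   0.4] [-0.3   0.54 -0.39  1.84  0.28  0.81  0.37]
```

View pics/w5.png

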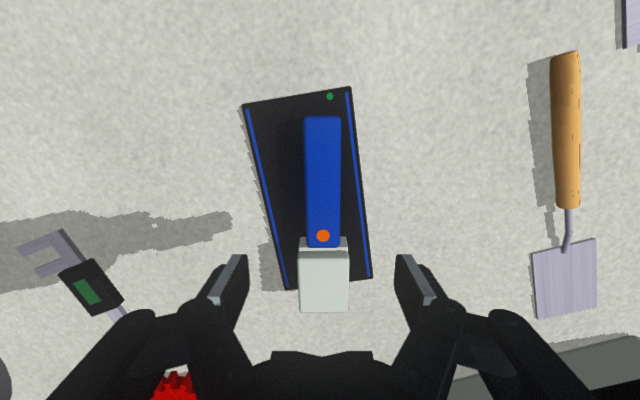

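Wrist view: handle vertical in the image at u≈322 (rows 117–247), head below, between the jaws; the plate is tilted about 8° relative to it.

Run:
```python
from h import *
d=cam("wrist");h=cv2.cvtColor(d["pixels"],cv2.COLOR_BGR2HSV)
m=np.zeros(h.shape[:2],np.uint8);s=(slice(110,260),slice(298,345));m[s]=cv2.inRange(h,np.array((100,120,40)),np.array((130,255,255)))[s]
m=cv2.morphologyEx(m,cv2.MORPH_CLOSE,np.ones((15,15)))
c=max(cv2.findContours(m,0,1)[0],key=cv2.contourArea).reshape(-1,2)
r=cv2.minAreaRect(at(d,c,36)[:,:2].astype(np.float32));print(r)
b=cv2.boxPoints(r);print(b)
P=at(d,[(243,104),(350,87),(372,277),(288,290)],6)[:,:2];print("plate",P.round(1).tolist(),P.mean(0))
e=P[3]-P[0]+P[2]-P[1];print("plate yaw",np.degrees(np.arctan2(e[1],e[0])))
```

```text
((472.5076599121094, 283.14019775390625), (32.177642822265625, 117.91722869873047), 69.9277572631836)
[[411.6084  288.26346]
 [522.3634  247.79373]
 [533.4069  278.01694]
 [422.65192 318.48666]]
plate [[384.3, 241.4], [404.6, 335.1], [595.9, 295.2], [578.8, 202.9]] [490.91345455 268.64007782]
plate yaw -11.492702612681887
```

```bash
python3 -m creep '[0,0,0.7,-3,2.5,-38,80, 0,0,0,0,0,-38,70, 0,0,0,0,0,-30,70, 0,0,0,0,0,0,70, 0,0,0,0,0,0,70]' >/dev/null; python3 b.py
```

```text
pos [488.4 279.2  32.5] jaw yaw 69.6 tool y [ 0.014  0.003 -1.   ] jaw z 0.007 w 59.7 t 11.70 [ 0.9  0.6 -0.8] [-0.36  0.7  -0.32  1.88  0.37  0.61  0.3 ]
```

```bash
python3 -m creep '[0,0.8,0.3,-6,0,-10,70, 0,0,0,0,0,-7,70, 0,0,0,0,0,0,70]' >/dev/null; python3 b.py
```

```text
pos [484.6 280.3  18.4] jaw yaw 69.9 tool y [ 0.004  0.005 -1.   ] jaw z 0.006 w 59.5 t 12.00 [-0.3  0.1 -0.4] [-0.36  0.72 -0.32  1.88  0.38  0.59  0.3 ]
```

```bash
python3 -m creep '[-0.3,0.2,0,-1.5,-0.8,-8,70, 0,0,0,0,0,-2,70, 0,0,0,0,0,0,20, 0,0,0,0,0,0,20, 0,0,0,0,0,0,20, 0,0,0,0,0,0,20, 0,0,0,0,0,0,20, 0,0,0,0,0,0,20]' 50 >/dev/null; python3 b.py
```

```text
pos [483.9 279.9   8.8] jaw yaw 69.9 tool y [ 0.002  0.001 -1.   ] jaw z 0.001 w 31.4 t 12.80 [ 0.1 -0.  -1.7] [-0.37  0.74 -0.31  1.88  0.38  0.58  0.29]
```

```bash
python3 -m creep '[0,0,0,0,0,15,20, 0,0,0,0,0,35,20, 0,0,0,0,0,45,20, 0,0,0,0,0,45,20, 0,0,0,0,0,45,20, 0,0,0,0,0,20,20, 0,0,0,0,0,0,20]' >/dev/null; python3 b.py
```

```text
pos [479.5 277.5 225.1] jaw yaw 69.9 tool y [-0.001 -0.002 -1.   ] jaw z -0.002 w 31.7 t 13.50 [ 0.6  0.2 -2.5] [-0.26  0.42 -0.44  1.78  0.21  0.99  0.43]
```

```bash
python3 -m creep '[0,0,-4,5,-20,0,20, 0,0,-7,5,-35,0,20, 0,0,-7,5,-36,0,20, 0,0,-7,5,-36,0,20, 0,0,-7,5,-36,0,20, 0,0,-7,5,-36,0,20, 0,0,-7,5,-36,0,20, 0,0,-7,5,-36,0,20, 0,0,-7,5,-36,0,20, 0,0,-6,4,-25,0,20, 0,0,0,0,0,0,20, 0,0,0,0,0,0,20]' >/dev/null; python3 b.py
```

```text
pos [512.7 -79.8 210. ] jaw yaw -0.1 tool y [-0.028  0.003 -1.   ] jaw z -0.028 w 31.4 t 14.70 [-0.1 -0.4 -1.4] [ 0.13  0.36 -0.08  1.88  0.03  0.93  0.04]
```

```bash
python3 -m creep '[0,-1.6,0,9,-7,-14,20, 0,0,0,8,-6,-12,20, 0,0,0,0,0,0,20, 0,0,0,0,0,0,20]' >/dev/null; python3 b.py
python3 - <<'E'
from h import *
d=cam("wrist");cv2.imwrite("pics/w6.png",d["pixels"])
E
```

```text
pos [527.7 -90.9 180.4] jaw yaw 0.1 tool y [-0.006  0.004 -1.   ] jaw z -0.006 w 31.2 t 15.10 [ 0.5  0.1 -3. ] [ 0.15  0.41 -0.07  1.88  0.03  0.86  0.06]
```

View pics/w6.png

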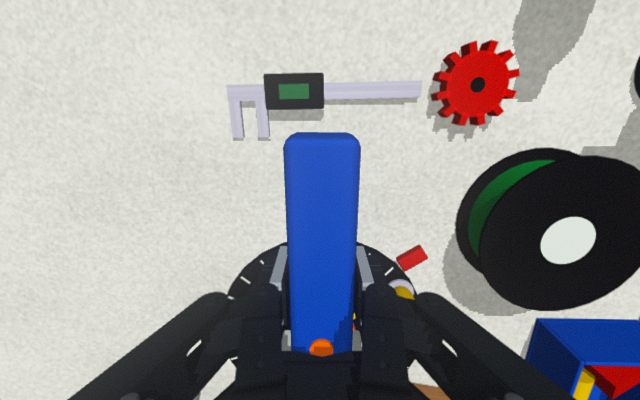

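Wrist view: handle held straight between the fingers, back end (322,135), dot (321,347). I apply the last shift, then check the pose in hand in both fixed cameras with an overlay.

```bash
python3 - <<'E'
from h import *
d=cam("wrist");z=monitor.get_state()["position"][2]-2.8+30
print("handle back",at(d,[(286,140),(359,140),(322,134)],z).round(1).tolist(),"dot",at(d,[(321,347)],z).round(1))
E
python3 -m creep '[-0.2,-0.4,0,3.5,-3.5,1,20, 0,0,0,0,0,0,20, 0,0,0,0,0,0,20]' >/dev/null; python3 b.py
python3 - <<'E'
from h import *
T=pose(monitor.get_state());o=T[:3,3];X=T[:3,0];Z=-T[:3,1];Y=np.cross(Z,X)
w=lambda x,y,z:o+X*(x+19.2)+Y*y+Z*(z-2.8)
W=w(79,0,13);a=(X-Z)/2**.5;t=(121-W[2])/a[2];print("window",W.round(1),"hits z121 at",(W+a*t).round(1),"dist",t.round(1))
pts=[w(x,y,z) for x,y,z in((-90,16,30),(-90,-16,30),(30,16,30),(30,-16,30),(30,24,44),(30,-24,44),(92,24,44),(92,-24,44))]+[W,W+a*t]
out=[]
for n in("scene","side"):
    d=cam(n);q=px(d,pts);im=cv2.resize(d["pixels"],None,fx=4,fy=4,interpolation=cv2.INTER_CUBIC)
    for i,p in enumerate(q): cv2.circle(im,tuple(int(v*4+1.5) for v in p),3,(0,255,0) if i<8 else (255,0,255),-1)
    c=q.mean(0).astype(int)*4;out.append(im[max(c[1]-300,0):c[1]+300,max(c[0]-200,0):c[0]+200][:600,:400])
cv2.imwrite("pics/c2.png",np.hstack(out))
E
```

```text
handle back [[513.6, -21.8, 208.1], [542.3, -21.7, 208.1], [527.7, -19.5, 208.1]] dot [[ 527.6 -124.6  208.1]]
pos [532.3 -93.8 183.1] jaw yaw 0.2 tool y [ 0.004  0.    -1.   ] jaw z 0.004 w 31.1 t 15.50 [-0.1 -0.  -2.9] [ 0.15  0.41 -0.07  1.87  0.04  0.85  0.06]
window [ 532.5 -192.   193.3] hits z121 at [ 533.  -264.2  121. ] dist 102.2
```

View pics/c2.png

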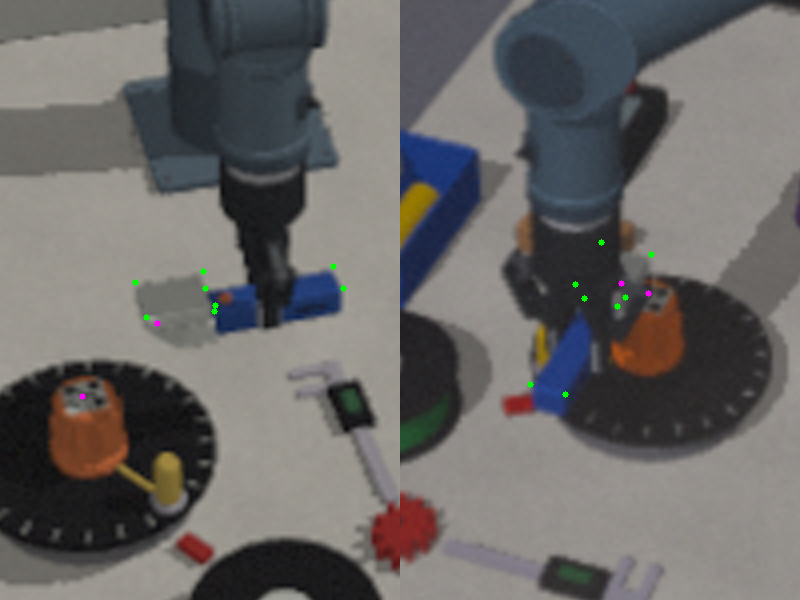

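The overlay agrees within 1–2 px: the sight-line hit (magenta) lies on the tag in the scene view and about 2 px off in the side view. I check pitch by the handle's width profile, and the tag by the fixed cameras.

Run:
```python
from h import *
d=cam("wrist");h=cv2.cvtColor(d["pixels"],cv2.COLOR_BGR2HSV);m=cv2.inRange(h,np.array((95,100,30)),np.array((130,255,255)))
for v in(150,175,200,225,238):
    u=np.where(m[v,270:375])[0]+270;a=at(d,[(u.min()-.5,v),(u.max()+.5,v)],210);print(v,u.min(),u.max(),"width@210 %.1f mid %.1f y %.1f"%(np.hypot(*(a[1]-a[0])[:2]),a[:,0].mean(),a[0,1]))
for n,box in(("scene",(250,205,270,221)),("side",(328,147,348,162))):
    im=cv2.imread(f"pics/{n}0.png");d=cam(n);x0,y0,x1,y1=box
    c=im[y0:y1,x0:x1].astype(int);sat=c.max(2)-c.min(2);ys,xs=np.where(sat<45)
    # print-like pixels only (tag is grey amid orange): hull rect
    r=cv2.minAreaRect(np.c_[xs,ys].astype(np.float32));print(n,"tag px",r[0][0]+x0,r[0][1]+y0,r[1],len(xs),at(d,[(r[0][0]+x0,r[0][1]+y0)],121).round(1))
```

```text
150 284 359 width@210 30.3 mid 531.8 y -28.8
175 285 358 width@210 30.4 mid 531.9 y -39.0
200 286 357 width@210 30.4 mid 531.9 y -49.8
225 287 356 width@210 30.5 mid 532.0 y -61.2
238 286 355 width@210 30.9 mid 531.5 y -67.5
scene tag px 259.5 212.5 (15.0, 19.0) 207 [[ 527.3 -262.7  121. ]]
side tag px 337.5 154.0 (14.0, 19.0) 191 [[ 530.5 -265.8  121. ]]
```

Handle is level (constant width) and centred. Tag estimates average about (530,−264); a nudge of −2 mm in x, then hold for about 1.6 s.

```bash
python3 -m creep '[0,0,0,-2,0.5,0,20, 0,0,0,0,0,0,20, 0,0,0,0,0,0,20, 0,0,0,0,0,0,20, 0,0,0,0,0,0,20, 0,0,0,0,0,0,20, 0,0,0,0,0,0,20, 0,0,0,0,0,0,20, 0,0,0,0,0,0,20, 0,0,0,0,0,0,20, 0,0,0,0,0,0,20, 0,0,0,0,0,0,20, 0,0,0,0,0,0,20, 0,0,0,0,0,0,20, 0,0,0,0,0,0,20, 0,0,0,0,0,0,20, 0,0,0,0,0,0,20, 0,0,0,0,0,0,20]' >/dev/null; python3 b.py
```

```text
pos [529.7 -93.4 182.7] jaw yaw 0.1 tool y [ 0.003  0.    -1.   ] jaw z 0.003 w 31.3 t 17.55 [-0.4 -0.4 -2.2] [ 0.15  0.41 -0.07  1.88  0.04  0.85  0.06]
```

```bash
python3 -m creep '[0,0,0,0,10,25,20, 0,0,4,-4,20,12,20, 0,0,7,-5,35,2,20, 0,0,7,-5,36,0,20, 0,0,7,-5,36,0,20, 0,0,7,-5,36,0,20, 0,0,7,-5,36,0,20, 0,0,7,-5,36,0,20, 0,0,7,-5,36,0,20, 0,0,7,-5,36,0,20, 0,0,6,-4,30,0,20, 0,0,4,0,15,0,20, 0,0,0,0,0,0,20, 0,0,0,0,0,0,20]' >/dev/null; python3 b.py
```

```text
pos [467.1 293.4 224.8] jaw yaw 75.7 tool y [ 0.004  0.009 -1.   ] jaw z 0.01 w 31.1 t 18.95 [ 0.5 -0.8 -2.5] [-0.27  0.41 -0.47  1.79  0.22  0.98  0.49]
```

```bash
python3 -m creep '[-0.5,0.2,-1.7,4,-10,-20,20, 0,0,0,3,-9,-38,20, 0,0,0,0,0,-40,20, 0,0,0,0,0,-40,20, 0,0,0,0,0,-20,20, 0,0,0,0,0,0,20, 0,0,0,0,0,0,20]' >/dev/null; python3 b.py
```

```text
pos [476.4 265.2  64.3] jaw yaw 73.2 tool y [ 0.007 -0.004 -1.   ] jaw z -0.001 w 31.2 t 19.65 [ 0.   0.  -2.9] [-0.32  0.63 -0.36  1.91  0.36  0.66  0.38]
```

```bash
python3 -m creep '[0.2,0.4,0.8,-3,9,-20,20, 0,0,0,0,0,-18,20, 0,0,0,0,0,0,20, 0,0,0,0,0,0,20]' >/dev/null; python3 b.py
```

```text
pos [478.3 275.   32.1] jaw yaw 73.8 tool y [ 0.009  0.004 -1.   ] jaw z 0.006 w 31.5 t 20.05 [ 0.  -0.  -2.3] [-0.34  0.69 -0.34  1.9   0.39  0.6   0.35]
```

```bash
python3 -m creep '[-0.2,0.5,0,-4,-0.5,-10,20, 0,0,0,-1,0,-6,20, 0,0,0,0,0,0,20, 0,0,0,0,0,0,20]' >/dev/null; python3 b.py
```

```text
pos [475.2 275.1  18.4] jaw yaw 73.7 tool y [ 0.005  0.002 -1.   ] jaw z 0.004 w 31.2 t 20.45 [-0.2  0.6 -2.9] [-0.35  0.71 -0.33  1.91  0.4   0.58  0.34]
```

```bash
python3 -m creep '[-0.1,0.3,0,-1,0,-5,20, 0,0,0,0,0,-3,20, 0,0,0,0,0,0,20, 0,0,0,0,0,0,20]' >/dev/null; python3 b.py
```

```text
pos [474.2 275.2   9.9] jaw yaw 73.7 tool y [-0.001  0.001 -1.   ] jaw z 0.0 w 31.2 t 20.85 [-0.1  0.5 -2.7] [-0.36  0.73 -0.33  1.91  0.4   0.57  0.34]
```

```bash
python3 -m creep '[0,0,0,0,0,-1.2,20, 0,0,0,0,0,0,20, 0,0,0,0,0,0,70, 0,0,0,0,0,0,70, 0,0,0,0,0,0,70, 0,0,0,0,0,0,70]' 20 >/dev/null; python3 b.py; python3 -m creep '[0,0,0,0,0,20,70, 0,0,0,0,0,35,75, 0,0,0,0,0,45,90, 0,0,0,0,-5,45,100, 0,0,0,0,-15,45,100, 0,0,0,0,-20,40,100, 0,0,0,0,0,0,100, 0,0,0,0,0,0,100]' >/dev/null; python3 b.py
python3 - <<'E'
from h import *
w=cam("wrist")["pixels"];a=cam("scene")["pixels"]
cv2.imwrite("pics/f.png",np.hstack([cv2.resize(w,(400,250)),cv2.resize(a,(400,250))]))
cv2.imwrite("pics/f2.png",np.vstack([cv2.resize(w[0:400,120:520],(560,560))[:300],cv2.resize(a[140:340,100:480],(560,295),interpolation=2)]))
E
```

```text
pos [475.4 276.    9.7] jaw yaw 73.7 tool y [ 0.002  0.002 -1.   ] jaw z 0.002 w 59.5 t 21.45 [ 0.3 -0.3  0.4] [-0.36  0.73 -0.33  1.91  0.4   0.57  0.34]
pos [473.  234.2 248.2] jaw yaw 73.9 tool y [ 0.002  0.001 -1.   ] jaw z 0.002 w 85.3 t 22.25 [ 0.5 -0.5  0.1] [-0.16  0.35 -0.48  1.82  0.19  1.01  0.58]
```

View pics/f2.png

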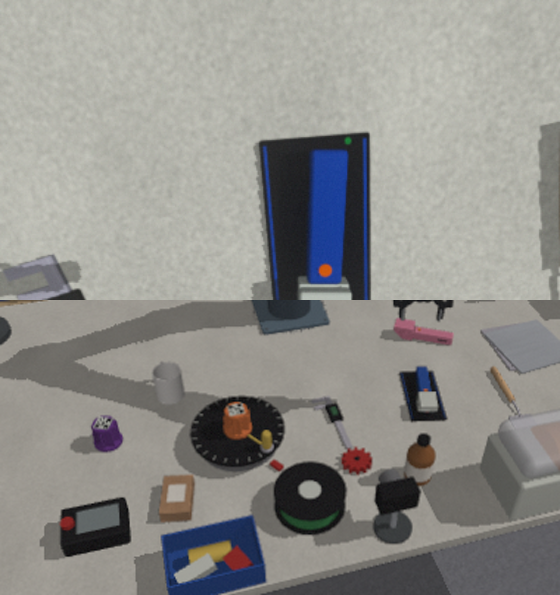

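The reader lies upright on its plate, the print stands mid-platter, the knob is in line with the mark, and everything else looks unmoved. Handing in.

```bash
python3 -c "
from station import bot
print(bot.sign_off())"
```

```text
the job is handed in; nothing more can be done
None
```

The job is done and handed in. I had stopped at about 22 s of the 70 s allowed, with the gripper open and clear; no verdict was reported.

- **Turntable:** I carried the knob counter-clockwise from 14° past the mark and once round. After release it measured 35.0° against the mark's 34.7°.
- **Print:** In the last picture it still stands in the middle of the platter. After the turn, its tag was within 3 mm of its earlier measured place.
- **Reading:** I held the reader level with its window about 102 mm from the tag for about 1.7 s. The computed aim was within a few mm of the tag's centre. The cameras disagreed by up to about 4 mm on where the tag is. I had no direct confirmation that the code was read.
- **Reader:** It is back upright on its plate, a little nearer the plate's centre and better lined up with it than at the start. The last picture shows this.
- **Other things:** By eye in the last picture, nothing else moved. The forces I read between moves stayed under about 7 N.

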